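# Fill the seasoning caddy

### The arm

A 6-joint arm with a two-finger parallel gripper is mounted at the origin on the work surface. World frame = base frame: x ahead of the robot, y to its left, z up, the work surface at z = 0. Lengths are in m, angles in degrees, forces in N, time in s.
With the tool pointing down it reaches from about 0.4 to 0.825 m from the base axis. Payload 7 kg.
Tool frame: the origin (TCP) lies midway between the tips of the shut fingers; the grasp point (between the pads) lies 19 mm behind it (ctrl.grip_point_offset is the distance from the TCP to the grasp point, in m); x points along the fingers, y is the direction in which the jaws open and shut, and the axes are right-handed (so a half turn about x gives the same grasp; the last joint's range is limited). The gripper opens to 88 mm and grips with 3 to 60 N. Pads are 19 mm wide; open, the fingers measure 130 mm over their backs; the gripper's body (78 mm by 193 mm) begins 47 mm behind the grasp point.
Start: joints at [82.397, 20.546, 0.682, 0, -70.136, -16.507], TCP at [0.276, 0.616, 0.227] pointing down, gripper open.
Joint ranges: [-176.03, 176.03], [-82.01, 121.73], [-58.28, 71.71], [-173.87, 95.51], [-174.79, -0.11], [-173.66, 173.66]. Speed limits (degrees/s): [136.94, 136.94, 172.46, 180, 180, 180].

### API

Orientations are given as [roll, pitch, yaw] about the fixed x, y, z axes, in that order (R = Rz(yaw) Ry(pitch) Rx(roll)).
In Python, from plant import ctrl gives the robot as it stands.
- The arm moves only by the tool drive_tool, never from a script. Its argument "plan" is a list of rows, each a list of 3 entries, a list of its own where there are three numbers: the shift along the tool's x, y, z in m, then the turn, a rotation vector about the tool's x, y, z in degrees, then the opening, from 0 (shut) to 1 (fully open). In form: [[[dx, dy, dz], [wx, wy, wz], grip], ...]. A call has 1 to 20 rows; each row is the pose to reach, as a shift and turn from the pose measured when the call began, along the tool's axes at that moment; what a row does not reach only later rows make up. A row lasts 1/12 s, in which the tool goes at most 41.7 mm and 7.16 degrees, less where a joint would pass 70% of its speed; a pose out of reach is approached as far as the arm can. A call with a gripper value outside its range is refused whole. The fingers move at their own pace and stop on an object; the grip force is fixed at half the most. Time passes only in rows, so rows that repeat a pose let the fingers close. It gives the time, the measured TCP pose, the force and the opening at its end, in the units of the state.
- ctrl.get_obs(): the state, without advancing time (a new reading comes with each control period).
- ctrl.snapshot(name): name is "side" or "top"; returns the picture (420x560x3 uint8, blue, green, red); there is no depth.
- ctrl.get_calibration(name): a dict with "fx", "fy", "cx", "cy" (pixels), "R" (3x3) and "t" (3): a world point X has camera coordinates R X + t. Camera axes: x right, y down, z forward; pixel columns grow to the right and rows downward; lengths in m; the calibration is good to about 2 mm. A picture is of the moment at which its call begins. get_calibration takes no time and is no camera call.
- ctrl.close_job(): hands the job in, once; it reports no verdict.
Trained networks look in the newest picture that a camera, given by its name, has taken for a name from the list of things; names that differ only in an ending like _2 or _b are one class to them, and where a whole thing is asked for, a point or a joint stands for the part that bears it (a point fixed in the world has none). Each returns a list of dicts, best first, with "confidence" (0 to 1); they miss things now and then, are a little off and sometimes report something else, mostly with a low value. They report only what shows in the picture. A call takes as long as a camera call. They do not tell look-alikes from the thing itself.
- ctrl.cut_out(camera, name): "pixels" (420x560 bool, what is visible of it) and "pixel" ([column, row] in pixels, amid what is visible of it).
- ctrl.landmark_of(camera, name): "pixel" ([column, row] in pixels: a listed point, or the origin of a listed thing).
The state is a dict: "clock": time; "joint_pos": joint angles; "qvel": joint speeds; "tau": joint torques, N m; "tool_pos": TCP position; "orientation": TCP orientation; "force": force on the tool from outside, world axes, zero at the start; "moment": the same for the moment, N m; "opening": finger opening in m.
Only numpy, scipy, OpenCV 4.12 (cv2) and the standard library are available. Lean on these libraries where they do the work, as an engineer would, in place of code of your own. Each camera call takes 0.05 s, during which the arm holds its last target. There are 200 camera calls.

### The job

Fill the seasoning caddy for the next batch: stand each of the three steel shakers with domed, pierced tops upright in the caddy well made for its size, large in large, medium in medium, small in small, setting each down gently rather than dropping it. The flat-lidded steel canisters with a knob look much the same but do not belong: leave them and the spice jar standing untouched where they are.

Things in the scene. Friction and masses are not known exactly. Their poses are not given: they have to be found in the camera images.
- shaker_large_mid (a point): large seasoning shaker: loose upright round steel canister with a DOMED top pierced with small dark holes; diameter 60 mm, 110 mm high in all, straight-sided up to 98 mm. This point is its centre, half-way up (55 mm above its underside); z up along its axis. Mass about 0.3 kg, stands free on the bench at the start.
- shaker_medium_mid (a point): medium seasoning shaker: loose upright round steel canister with a DOMED top pierced with small dark holes; diameter 45 mm, 100 mm high in all, straight-sided up to 91 mm. This point is its centre, half-way up (50 mm above its underside); z up along its axis. Mass about 0.2 kg, stands free on the bench at the start.
- shaker_small_mid (a point): small seasoning shaker: loose upright round steel canister with a DOMED top pierced with small dark holes; diameter 31 mm, 90 mm high in all, straight-sided up to 84 mm. This point is its centre, half-way up (45 mm above its underside); z up along its axis. Mass about 0.12 kg, stands free on the bench at the start.
- well_large_floor (a point): large well of the caddy: a round recess 78 mm in diameter and 20 mm deep in an 88 x 88 mm white plastic liner; made for the large shaker (60 mm); its floor is dark. This point is the centre of the recess floor, 9 mm above the bench; z up, x along the caddy's length. The three liners sit side by side in the caddy, in any order.
- well_medium_floor (a point): medium well of the caddy: a round recess 63 mm in diameter and 20 mm deep in an 88 x 88 mm white plastic liner; made for the medium shaker (45 mm); its floor is dark. This point is the centre of the recess floor, 9 mm above the bench; z up, x along the caddy's length. The three liners sit side by side in the caddy, in any order.
- well_small_floor (a point): small well of the caddy: a round recess 49 mm in diameter and 20 mm deep in an 88 x 88 mm white plastic liner; made for the small shaker (31 mm); its floor is dark. This point is the centre of the recess floor, 9 mm above the bench; z up, x along the caddy's length. The three liners sit side by side in the caddy, in any order.
- canister_large_mid (a point): large storage canister, a look-alike that does not belong: loose upright round steel body of diameter 60 mm like the large shaker, but with a FLAT lid with a small knob (16 mm wide, 16 mm high) in its middle; 110 mm high in all. This point is its centre, 55 mm above its underside.
- canister_small_mid (a point): small storage canister, a look-alike that does not belong: loose upright round steel body of diameter 31 mm like the small shaker, but with a FLAT lid with a small knob (16 mm wide, 16 mm high) in its middle; 90 mm high in all. This point is its centre, 45 mm above its underside.
- jar_mid (a point): bystander: loose reddish-brown spice jar with a white lid, diameter 52 mm, 95 mm high. This point is its centre, 47.5 mm above its underside.
- caddy: seasoning caddy: open aluminium tray, fixed to the bench, 276 mm long (its x), 96 mm wide (its y), rim 30 mm above the bench, the tops of the white liners 29 mm above it; origin at the centre of its underside on the bench, z up. It stands to the robot's left; the six loose things stand in front and to the right, at least 110 mm from centre to centre. Beside the work, clear of the paths, stand fixed a low kitchen scale (far right) and a white cutting board (far left).
Things that resemble listed ones, but are neither listed nor needed, are in the scene too. What is shaped like the part that bears shaker_small_mid but red is not meant.

How it is judged:
By the outcome, as a careful person would: the job done as asked, in the order asked, and still so for the second after the job is handed in, with the robot touching nothing.
It also fails if it takes over 88 s, if anything falls off the work surface, if the arm or the gripper's body presses on something with over 40 N, if the wrist force passes 120 N, or if a joint passes its speed limit or range.

## Working session

There is one attempt and no reset: what is moved stays moved. The work goes in short steps, Python scripts to look and compute and a tool call to move; the robot and the scene stay as the last step left them, time stands still between calls to the robot, and variables do not carry over. Pictures are saved under pics/ and viewed, about 12 in all and at most 16, crops included, and the job is handed in when it is done.

Besides the shell and the picture viewer there is one more tool, called as name([rows], argument=value, ...), one row to a line, values as JSON. drive_tool: Moves the arm, as the interface text tells. Its arguments: {"type":"object","properties":{"plan":{"type":"array","items":{"type":"array"}}},"required":["plan"]}

```bash
mkdir -p pics
cat > h.py <<'E'
import numpy as np, cv2
from plant import ctrl
from scipy.spatial.transform import Rotation as Ro
np.set_printoptions(precision=4,suppress=True)
E
python3 - <<'E'
from h import *
print(ctrl.get_obs(), ctrl.grip_point_offset)
for n in("side","top"):
    cv2.imwrite(f"pics/{n}0.png",ctrl.snapshot(n)); c=ctrl.get_calibration(n); R=np.array(c["R"]);print(n,c, -R.T@np.array(c["t"]))
E
```

```text
{'clock': 0.0, 'joint_pos': array([ 82.3962,  20.5901,   0.6315,  -0.0216, -70.1376, -16.5069]), 'qvel': array([-0.0217, -0.0082, -0.0088,  0.01  , -0.0015, -0.0819]), 'tau': array([  0.0008, -58.2715,  29.3069,   6.9977,   0.007 ,  -0.0002]), 'tool_pos': array([0.2755, 0.6156, 0.2256]), 'orientation': array([  94.5835,   89.9018, -109.5345]), 'force': array([ 0.0504, -0.3641,  0.3103]), 'moment': array([ 0.023 , -0.0298, -0.0503]), 'opening': 0.08768957069724875} 0.0188
side {'fx': 435.51101374852783, 'fy': 435.51101374852783, 'cx': 276.91348837566085, 'cy': 214.8880384870467, 'R': array([[-0.9954, -0.0952, -0.0041],
       [-0.0491,  0.5486, -0.8346],
       [ 0.0817, -0.8306, -0.5508]]), 't': array([0.5175, 0.1037, 0.9552])} [0.4421 0.7858 0.6148]
top {'fx': 487.11815996632174, 'fy': 487.11815996632174, 'cx': 281.64483152294383, 'cy': 205.51280803096418, 'R': array([[-0.0216, -0.9993,  0.0295],
       [-0.9898,  0.0173, -0.1412],
       [ 0.1406, -0.0322, -0.9895]]), 't': array([-0.002 ,  0.5102,  0.8734])} [0.3821 0.0173 0.9364]
```

Run:
```python
from h import *
names="shaker_large_mid shaker_medium_mid shaker_small_mid well_large_floor well_medium_floor well_small_floor canister_large_mid canister_small_mid jar_mid caddy".split()
for c in("side","top"):
    for n in names:
        print(c,n,[(np.round(d["pixel"],1).tolist(),round(d["confidence"],2)) for d in ctrl.landmark_of(c,n)])
print(ctrl.get_obs()["clock"])
```

```text
side shaker_large_mid [([242.4, 169.8], 0.94)]
side shaker_medium_mid [([234.3, 201.8], 0.82)]
side shaker_small_mid [([325.1, 230.7], 0.98), ([296.6, 236.5], 0.86)]
side well_large_floor [([205.0, 360.2], 0.93)]
side well_medium_floor [([308.6, 336.4], 0.96)]
side well_small_floor [([258.4, 346.9], 0.61)]
side canister_large_mid [([243.5, 167.0], 0.74), ([302.3, 196.1], 0.64)]
side canister_small_mid [([224.1, 241.5], 0.67), ([315.2, 173.9], 0.43)]
side jar_mid [([312.9, 173.5], 0.59)]
side caddy [([259.0, 353.2], 0.64)]
top shaker_large_mid [([423.7, 134.6], 0.68)]
top shaker_medium_mid [([344.8, 132.8], 0.69), ([356.7, 223.2], 0.37)]
top shaker_small_mid [([261.3, 225.3], 0.85), ([291.5, 261.0], 0.7)]
top well_large_floor [([107.7, 162.5], 0.58)]
top well_medium_floor [([135.8, 249.1], 0.84)]
top well_small_floor [([120.2, 205.6], 0.64)]
top canister_large_mid [([355.0, 223.6], 0.95), ([103.5, 159.8], 0.74)]
top canister_small_mid [([257.9, 146.2], 0.66)]
top jar_mid [([436.1, 235.5], 0.62)]
top caddy []
1.1
```

View pics/side0.png

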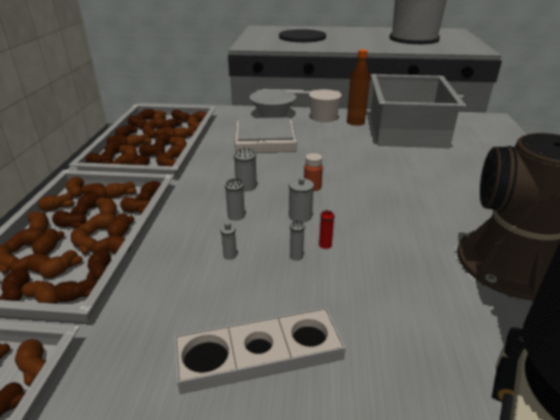

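View pics/top0.png

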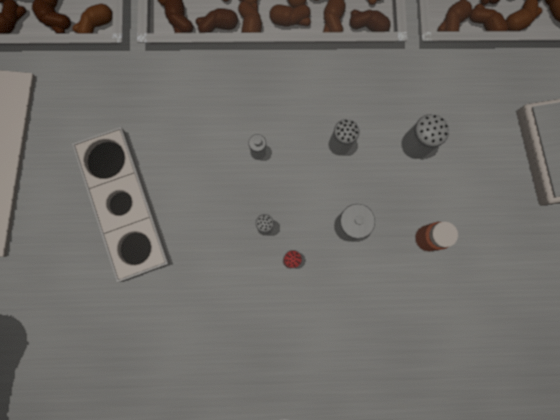

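The side view shows the pierced shakers: large at (245,168), medium at (235,200) and small at (297,240). The flat-lidded canisters are at (301,200) and (229,241), and the red lookalike is at (327,230). In the top view the shakers' tops are at (431,130), (346,132) and (264,224), and the caddy reads large, small, medium from far to near.

```bash
cat >> h.py <<'E'
from scipy.optimize import minimize, least_squares
C={n:ctrl.get_calibration(n) for n in("side","top")}
def proj(c,X):
    c=C[c]; p=np.atleast_2d(X)@np.array(c["R"]).T+np.array(c["t"])
    return np.c_[c["fx"]*p[:,0]/p[:,2]+c["cx"], c["fy"]*p[:,1]/p[:,2]+c["cy"]]
def tri(ps):  # {cam:pixel} -> point, rms px
    f=lambda X: np.concatenate([proj(c,X)[0]-p for c,p in ps.items()])
    r=least_squares(f,[.6,0,.05]); return r.x, np.abs(r.fun).max()
def hull(c,x,y,d,hs,h,z0=0):
    a=np.linspace(0,2*np.pi,40); P=[]
    for r,z in((d/2,0),(d/2,hs),(d*.38,hs+(h-hs)*.7),(0.001,h)): P.append(np.c_[x+r*np.cos(a),y+r*np.sin(a),0*a+z+z0])
    return cv2.convexHull(proj(c,np.vstack(P)).astype(np.float32))[:,0]
def sil(c,*k):
    m=np.zeros((420,560),np.uint8); cv2.fillPoly(m,[np.round(hull(c,*k)*16).astype(np.int32)],1,shift=4); return m>0
E
cat > m.py <<'E'
from h import *
for c in C: ctrl.snapshot(c)
def near(f,c,n,p):
    ds=[d for d in f(c,n) if np.hypot(*(np.array(d["pixel"])-p))<18]; return ds[0] if ds else None
S={"shaker_large_mid":(.060,.098,.110,(245,169),(426,134)),"shaker_medium_mid":(.045,.091,.1,(235,200),(346,135)),"shaker_small_mid":(.031,.084,.09,(297,238),(263,226)),
"canister_large_mid":(.060,.098,.110,(302,198),(356,223)),"canister_small_mid":(.031,.084,.09,(226,241),(258,146)),"jar_mid":(.052,.095,.095,(313,174),(437,236))}
for n,(d,hs,h,ps,pt) in S.items():
    P={c:near(ctrl.landmark_of,c,n,p) for c,p in(("side",ps),("top",pt))}
    P={c:p["pixel"] for c,p in P.items() if p}
    print(n,"landmarks",tri(P) if len(P)==2 else P)
    X0=tri({"side":ps,"top":pt})[0][:2]
    M={c:near(ctrl.cut_out,c,n,p) for c,p in(("side",ps),("top",pt))}
    def cost(v,cs=M): return -sum((lambda a,b:(a&b).sum()/(a|b).sum())(sil(c,v[0],v[1],d,hs,h),M[c]["pixels"]) for c in cs if M[c])
    for cs in (list(M),["side"],["top"]):
        if not all(M[c] for c in cs): print(cs,"none"); continue
        r=minimize(cost,X0,args=(cs,),method="Nelder-Mead",options=dict(initial_simplex=X0+np.array([[0,0],[.01,0],[0,.01]])))
        print("  mask",cs,r.x,-r.fun)
W={n:{"side":a,"top":b} for n,a,b in(("l",(205,360.2),(107.7,162.5)),("s",(258.4,346.9),(120.2,205.6)),("m",(308.6,336.4),(135.8,249.1)))}
for n in W: print(n,tri(W[n]))
def f(v):
    u=np.array([np.cos(v[2]),np.sin(v[2]),0])*.088
    return np.concatenate([proj(c,np.array([v[0],v[1],.009])+k*u)[0]-W[n][c] for n,k in(("l",1),("s",0),("m",-1)) for c in C])
r=least_squares(f,[.45,.35,0]);print("caddy",r.x,np.degrees(r.x[2]),r.fun)
u=np.array([np.cos(r.x[2]),np.sin(r.x[2])])*.088; print("wells l,s,m",r.x[:2]+u,r.x[:2],r.x[:2]-u)
print(ctrl.get_obs()["clock"])
E
python3 m.py
```

```text
shaker_large_mid landmarks (array([ 0.6371, -0.2875,  0.0565]), np.float64(0.00629582143133689))
  mask ['side', 'top'] [ 0.6356 -0.2827] 1.763115258115258
  mask ['side'] [ 0.6387 -0.2868] 0.8340659340659341
  mask ['top'] [ 0.6348 -0.2839] 0.9358889623265036
shaker_medium_mid landmarks (array([ 0.6431, -0.1332,  0.0346]), np.float64(0.0347189339538545))
  mask ['side', 'top'] [ 0.6371 -0.1297] 1.8785557188571667
  mask ['side'] [ 0.6394 -0.1335] 0.9664082687338501
  mask ['top'] [ 0.6362 -0.1296] 0.9691577698695136
shaker_small_mid landmarks (array([0.4728, 0.0251, 0.0572]), np.float64(1.2508861543928447))
  mask ['side', 'top'] [0.4748 0.0215] 1.8611195219927734
  mask ['side'] [0.4744 0.0184] 0.9297945205479452
  mask ['top'] [0.4748 0.0215] 0.9495548961424333
canister_large_mid landmarks (array([ 0.4751, -0.1421,  0.0548]), np.float64(0.8964361226796314))
['side', 'top'] none
  mask ['side'] [ 0.4754 -0.1471] 0.9188224799286352
['top'] none
canister_small_mid landmarks (array([0.6238, 0.0314, 0.0442]), np.float64(1.6843028272357117))
  mask ['side', 'top'] [0.6239 0.0326] 1.6375466559063856
  mask ['side'] [0.624  0.0337] 0.8698630136986302
  mask ['top'] [0.6209 0.0326] 0.7769953051643192
jar_mid landmarks (array([ 0.4441, -0.2953,  0.0416]), np.float64(3.388436242509215))
  mask ['side', 'top'] [ 0.4472 -0.2918] 1.5885460693153002
  mask ['side'] [ 0.4474 -0.2997] 0.7608108108108108
  mask ['top'] [ 0.4464 -0.2897] 0.8415254237288136
l (array([0.608 , 0.322 , 0.0059]), np.float64(1.917354272539626))
s (array([0.5212, 0.2931, 0.0148]), np.float64(1.5522736423210972))
m (array([0.4372, 0.2621, 0.0149]), np.float64(0.9435531073082473))
caddy [0.5222 0.2919 0.3471] 19.885872739812783 [ 3.252  -0.725  -0.5836 -0.7497  0.9699  1.9139  1.5436 -1.6508 -0.5199
  2.2549  0.9109 -1.9709]
wells l,s,m [0.605  0.3219] [0.5222 0.2919] [0.4395 0.262 ]
2.4
```

```bash
cat >> h.py <<'E'
def go(x,y,zg,jaw=-70.):
    "shift and turn, tool axes, to bring the grasp point to x,y,zg, tool down, jaws along jaw deg"
    o=ctrl.get_obs(); R=Ro.from_euler("xyz",o["orientation"],degrees=True).as_matrix()
    j=np.radians(jaw); yt=np.array([np.cos(j),np.sin(j),0]); xt=np.array([0,0,-1.]); Rt=np.c_[xt,yt,np.cross(xt,yt)]
    p=np.array([x,y,zg-.0188])
    print("shift",R.T@(p-o["tool_pos"]),"turn",Ro.from_matrix(R.T@Rt).as_rotvec(degrees=True),"tcp",o["tool_pos"],"F",o["force"],"open",o["opening"],"t",o["clock"])
E
python3 - <<'E'
from h import *
def disc(c,p,r,z):
    a=np.linspace(0,2*np.pi,60); m=np.zeros((420,560),np.uint8)
    cv2.fillPoly(m,[np.round(proj(c,np.c_[p[0]+r*np.cos(a),p[1]+r*np.sin(a),0*a+z])*16).astype(np.int32)],1,shift=4); return m>0
im={c:cv2.cvtColor(ctrl.snapshot(c),cv2.COLOR_BGR2GRAY)<60 for c in C}
rad={1:.039,0:.0245,-1:.0315}
def cost(v,cs):
    s=0
    u=np.array([np.cos(v[2]),np.sin(v[2])])*.088
    for c in cs:
        for k,r in rad.items():
            p=v[:2]+k*u; a=disc(c,p,r,.009)&disc(c,p,r,.029); b=im[c]&disc(c,[.5222+.0827*k,.2919+.03*k],r+.01,.02); s-=(a&b).sum()/(a|b).sum()
    return s
x0=np.array([.522,.292,.347])
for cs in (list(C),["side"],["top"]):
    r=minimize(cost,x0,args=(cs,),method="Nelder-Mead",options=dict(initial_simplex=x0+np.vstack([np.zeros(3),np.diag([.01,.01,.1])])))
    print(cs,r.x[:2],np.degrees(r.x[2]),-r.fun/3/len(cs))
print("red",tri({"side":(326,230),"top":(292,263)}))
go(.636,-.284,.215)
E
```

```text
['side', 'top'] [0.5235 0.2927] 19.482734373827753 0.8679505606414203
['side'] [0.5238 0.2929] 18.713237889906278 0.8633704557494369
['top'] [0.5222 0.2928] 19.213149830255325 0.877476623106912
red (array([ 0.4058, -0.0287,  0.0398]), np.float64(1.958700528201689))
shift [ 0.0304  0.6744 -0.6965] turn [-44.1096   0.0007   0.0003] tcp [0.2757 0.6161 0.2266] F [-1.0825  0.86    0.1266] open 0.0873714809705656 t 2.5
```

drive_tool([
  [[0.03, 0.674, -0.697], [-44.1, 0, 0], 0.95],
  [[0.03, 0.674, -0.697], [-44.1, 0, 0], 0.95],
  [[0.03, 0.674, -0.697], [-44.1, 0, 0], 0.95],
  [[0.03, 0.674, -0.697], [-44.1, 0, 0], 0.95],
  [[0.03, 0.674, -0.697], [-44.1, 0, 0], 0.95],
  [[0.03, 0.674, -0.697], [-44.1, 0, 0], 0.95],
  [[0.03, 0.674, -0.697], [-44.1, 0, 0], 0.95],
  [[0.03, 0.674, -0.697], [-44.1, 0, 0], 0.95],
  [[0.03, 0.674, -0.697], [-44.1, 0, 0], 0.95],
  [[0.03, 0.674, -0.697], [-44.1, 0, 0], 0.95],
  [[0.03, 0.674, -0.697], [-44.1, 0, 0], 0.95],
  [[0.03, 0.674, -0.697], [-44.1, 0, 0], 0.95],
  [[0.03, 0.674, -0.697], [-44.1, 0, 0], 0.95],
  [[0.03, 0.674, -0.697], [-44.1, 0, 0], 0.95],
  [[0.03, 0.674, -0.697], [-44.1, 0, 0], 0.95],
  [[0.03, 0.674, -0.697], [-44.1, 0, 0], 0.95],
  [[0.03, 0.674, -0.697], [-44.1, 0, 0], 0.95],
  [[0.03, 0.674, -0.697], [-44.1, 0, 0], 0.95],
  [[0.03, 0.674, -0.697], [-44.1, 0, 0], 0.95],
  [[0.03, 0.674, -0.697], [-44.1, 0, 0], 0.95],
])

```text
clock: 4.17
tool_pos: [0.5862, -0.1592, 0.2009]
orientation: [156.3, 90.0, -3.7]
force: [1.3, 1.4, 0.5]
opening: 0.0836
```

```bash
python3 -c "
from h import *
go(.636,-.284,.215)"
```

```text
shift [ 0.0048  0.1343 -0.0041] turn [-0.0089 -0.0286 -0.0126] tcp [ 0.5862 -0.1592  0.2009] F [1.3092 1.4164 0.5264] open 0.08358290020274438 t 4.1667
```

drive_tool([
  [[0.005, 0.134, -0.004], [0, 0, 0], 1],
  [[0.005, 0.134, -0.004], [0, 0, 0], 1],
  [[0.005, 0.134, -0.004], [0, 0, 0], 1],
  [[0.005, 0.134, -0.004], [0, 0, 0], 1],
  [[0.005, 0.134, -0.004], [0, 0, 0], 1],
  [[0.005, 0.134, -0.004], [0, 0, 0], 1],
  [[0.005, 0.134, -0.004], [0, 0, 0], 1],
])

```text
clock: 4.75
tool_pos: [0.6356, -0.2834, 0.1959]
orientation: [-161.5, 90.0, 38.5]
force: [-0.3, 0.2, -0.1]
opening: 0.0876
```

```bash
python3 -c "
from h import *
go(.636,-.284,.075)
a=ctrl.snapshot('side');b=ctrl.snapshot('top')
go(.636,-.284,.075)
f=lambda i,u,v:cv2.resize(i[v:v+120,u:u+120],(400,400),interpolation=cv2.INTER_CUBIC)
cv2.imwrite('pics/h1.png',np.hstack([f(a,190,100),f(b,370,70)]))"
```

```text
shift [ 0.1397  0.0007 -0.0002] turn [-0.0122 -0.0173  0.0058] tcp [ 0.6356 -0.2834  0.1959] F [-0.3412  0.2392 -0.0857] open 0.08756681355928257 t 4.75
shift [0.1403 0.0012 0.0004] turn [ 0.0588 -0.0593 -0.0224] tcp [ 0.6358 -0.2827  0.1965] F [0.1089 0.0199 0.1988] open 0.0876271758774891 t 4.85
```

View pics/h1.png

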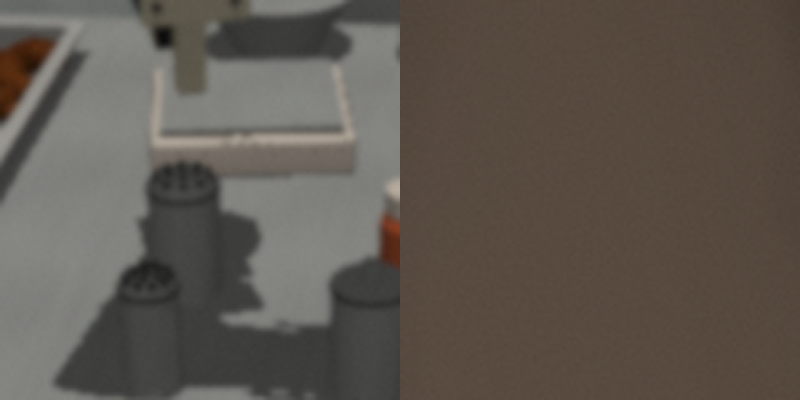

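The side crop shows the near finger over the large shaker, offset about as the jaw's slant predicts. The arm hides the top view. Next: descend and grip.

drive_tool([
  [[0.03, 0.001, 0], [0, 0, 0], 1],
  [[0.06, 0.001, 0], [0, 0, 0], 1],
  [[0.09, 0.001, 0], [0, 0, 0], 1],
  [[0.11, 0.001, 0], [0, 0, 0], 1],
  [[0.125, 0.001, 0], [0, 0, 0], 1],
  [[0.135, 0.001, 0], [0, 0, 0], 1],
  [[0.14, 0.001, 0], [0, 0, 0], 1],
  [[0.14, 0.001, 0], [0, 0, 0], 1],
  [[0.14, 0.001, 0], [0, 0, 0], 0.8],
  [[0.14, 0.001, 0], [0, 0, 0], 0.75],
  [[0.14, 0.001, 0], [0, 0, 0], 0.7],
  [[0.14, 0.001, 0], [0, 0, 0], 0.65],
  [[0.14, 0.001, 0], [0, 0, 0], 0.6],
  [[0.14, 0.001, 0], [0, 0, 0], 0.55],
  [[0.14, 0.001, 0], [0, 0, 0], 0.5],
  [[0.14, 0.001, 0], [0, 0, 0], 0.4],
  [[0.14, 0.001, 0], [0, 0, 0], 0.4],
  [[0.14, 0.001, 0], [0, 0, 0], 0.4],
])

```text
clock: 6.35
tool_pos: [0.6365, -0.2834, 0.0572]
orientation: [162.0, 89.9, 2.1]
force: [-1.3, 3.8, 6.0]
opening: 0.0588
```

```bash
python3 -c "
from h import *
go(.636,-.284,.215)"
```

```text
shift [-0.139   0.0005  0.0004] turn [ 0.0722 -0.0903 -0.0293] tcp [ 0.6365 -0.2834  0.0572] F [-1.3359  3.8086  5.9672] open 0.058778604232011415 t 6.35
```

drive_tool([
  [[-0.015, 0, 0], [0, 0, 0], 0.4],
  [[-0.04, 0, 0], [0, 0, 0], 0.4],
  [[-0.07, 0, 0], [0, 0, 0], 0.4],
  [[-0.1, 0, 0], [0, 0, 0], 0.4],
  [[-0.13, 0, 0], [0, 0, 0], 0.4],
  [[-0.145, 0, 0], [0, 0, 0], 0.4],
  [[-0.145, -0.01, -0.003], [0, 0, 0], 0.4],
  [[-0.145, -0.03, -0.009], [0, 0, 0], 0.4],
  [[-0.145, -0.06, -0.018], [0, 0, 0], 0.4],
  [[-0.145, -0.095, -0.029], [0, 0, 0], 0.4],
  [[-0.145, -0.13, -0.04], [0, 0, 0], 0.4],
  [[-0.145, -0.165, -0.05], [0, 0, 0], 0.4],
  [[-0.145, -0.2, -0.061], [0, 0, 0], 0.4],
  [[-0.145, -0.235, -0.072], [0, 0, 0], 0.4],
  [[-0.145, -0.27, -0.083], [0, 0, 0], 0.4],
  [[-0.145, -0.305, -0.094], [0, 0, 0], 0.4],
  [[-0.145, -0.34, -0.105], [0, 0, 0], 0.4],
  [[-0.145, -0.375, -0.115], [0, 0, 0], 0.4],
  [[-0.145, -0.41, -0.126], [0, 0, 0], 0.4],
  [[-0.145, -0.44, -0.135], [0, 0, 0], 0.4],
])

```text
clock: 8.02
tool_pos: [0.6104, 0.1784, 0.2001]
orientation: [15.6, 89.9, -144.3]
force: [0.2, -0.7, -4.2]
opening: 0.0594
```

```bash
python3 -c "
from h import *
go(.606,.3217,.220)"
```

```text
shift [-0.0012 -0.1361 -0.045 ] turn [ 0.0881  0.0634 -0.0178] tcp [0.6104 0.1784 0.2001] F [ 0.1864 -0.7273 -4.2175] open 0.059385836660017406 t 8.0167
```

drive_tool([
  [[0, -0.03, -0.01], [0, 0, 0], 0.4],
  [[0, -0.06, -0.02], [0, 0, 0], 0.4],
  [[0, -0.09, -0.03], [0, 0, 0], 0.4],
  [[0, -0.115, -0.038], [0, 0, 0], 0.4],
  [[0, -0.13, -0.043], [0, 0, 0], 0.4],
  [[0, -0.136, -0.045], [0, 0, 0], 0.4],
  [[0, -0.136, -0.045], [0, 0, 0], 0.4],
  [[0, -0.136, -0.045], [0, 0, 0], 0.4],
  [[0.03, -0.136, -0.045], [0, 0, 0], 0.4],
  [[0.06, -0.136, -0.045], [0, 0, 0], 0.4],
  [[0.085, -0.136, -0.045], [0, 0, 0], 0.4],
  [[0.095, -0.136, -0.045], [0, 0, 0], 0.4],
  [[0.095, -0.136, -0.045], [0, 0, 0], 0.4],
  [[0.095, -0.136, -0.045], [0, 0, 0], 0.4],
])

```text
clock: 9.18
tool_pos: [0.6065, 0.3208, 0.1056]
orientation: [45.4, 89.9, -114.6]
force: [-0.2, -0.6, -4.0]
opening: 0.0592
```

```bash
cat > chk.py <<'E'
from h import *
import sys
n,x,y,zg=sys.argv[1],*map(float,sys.argv[2:5])
a=ctrl.snapshot('side');b=ctrl.snapshot('top')
go(x,y,zg)
f=lambda i,u,v:cv2.resize(i[v:v+150,u:u+150],(400,400),interpolation=cv2.INTER_CUBIC)
cv2.imwrite(f'pics/{n}.png',np.hstack([f(a,180,240),f(b,50,120)]))
E
python3 chk.py c1 .606 .3217 .085
```

```text
shift [ 0.0411 -0.0002  0.0013] turn [ 0.0794 -0.1245  0.0244] tcp [0.6073 0.3219 0.1073] F [ 0.4039  0.1026 -3.858 ] open 0.05921517302056409 t 9.2833
```

View pics/c1.png

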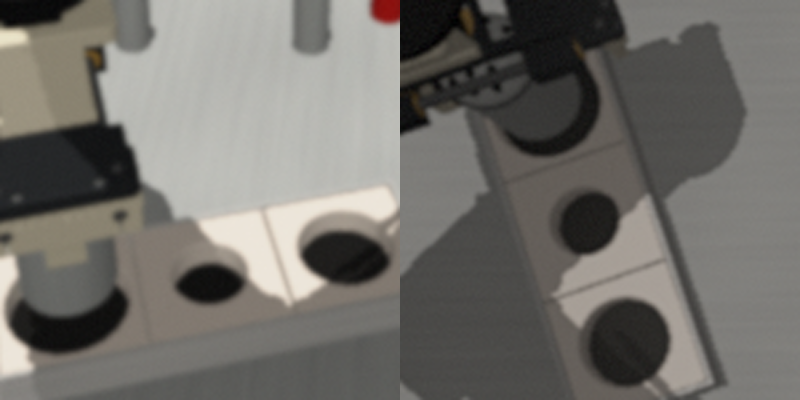

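The large shaker hangs centred over its well: about x = 68 in the left crop, against a well spanning 8–128. Next: lower slowly.

drive_tool([
  [[0.01, 0, 0.001], [0, 0, 0], 0.4],
  [[0.02, 0, 0.001], [0, 0, 0], 0.4],
  [[0.03, 0, 0.001], [0, 0, 0], 0.4],
  [[0.035, 0, 0.001], [0, 0, 0], 0.4],
  [[0.037, 0, 0.001], [0, 0, 0], 0.4],
  [[0.039, 0, 0.001], [0, 0, 0], 0.4],
  [[0.039, 0, 0.001], [0, 0, 0], 0.4],
  [[0.039, 0, 0.001], [0, 0, 0], 0.4],
])

```text
clock: 9.95
tool_pos: [0.6065, 0.3218, 0.0684]
orientation: [-171.4, 89.9, 28.6]
force: [0.3, 0.2, -3.4]
opening: 0.059
```

```bash
python3 -c "
from h import *
go(.606,.3217,.085)"
```

```text
shift [ 0.0022 -0.0001  0.0005] turn [ 0.0899 -0.1323  0.02  ] tcp [0.6065 0.3218 0.0684] F [ 0.334   0.1544 -3.355 ] open 0.058967898037978306 t 9.95
```

Still hanging, with Fz at −3.4. I'll creep down in 1 mm steps.

drive_tool([
  [[0.001, 0, 0], [0, 0, 0], 0.4],
  [[0.001, 0, 0], [0, 0, 0], 0.4],
  [[0.002, 0, 0], [0, 0, 0], 0.4],
  [[0.002, 0, 0], [0, 0, 0], 0.4],
  [[0.003, 0, 0], [0, 0, 0], 0.4],
  [[0.003, 0, 0], [0, 0, 0], 0.4],
  [[0.003, 0, 0], [0, 0, 0], 0.4],
])

```text
clock: 10.53
tool_pos: [0.6068, 0.3219, 0.0662]
orientation: [-173.5, 89.8, 26.6]
force: [-3.1, -0.9, 3.5]
opening: 0.0591
```

In contact. Next: release and retreat.

drive_tool([
  [[0, 0, 0], [0, 0, 0], 0.72],
  [[0, 0, 0], [0, 0, 0], 0.75],
  [[0, 0, 0], [0, 0, 0], 0.8],
  [[0, 0, 0], [0, 0, 0], 0.9],
  [[0, 0, 0], [0, 0, 0], 1],
  [[0, 0, 0], [0, 0, 0], 1],
  [[0, 0, 0], [0, 0, 0], 1],
  [[-0.015, 0, 0], [0, 0, 0], 1],
  [[-0.04, 0, 0], [0, 0, 0], 1],
  [[-0.07, 0, 0], [0, 0, 0], 1],
  [[-0.1, 0, 0], [0, 0, 0], 1],
  [[-0.13, 0, 0], [0, 0, 0], 1],
  [[-0.13, 0, 0], [0, 0, 0], 1],
])

```text
clock: 11.62
tool_pos: [0.6093, 0.3233, 0.2038]
orientation: [-169.8, 89.2, 30.4]
force: [1.1, 1.0, 0.5]
opening: 0.0878
```

```bash
python3 -c "
from h import *
go(.637,-.131,.210)"
```

```text
shift [0.0098 0.436  0.1307] turn [ 0.1598 -0.7666  0.1395] tcp [0.6093 0.3233 0.2038] F [1.0967 0.9782 0.4686] open 0.08778821861951075 t 11.6167
```

drive_tool([
  [[0.01, 0.436, 0.131], [0, -0.8, 0], 0.9],
  [[0.01, 0.436, 0.131], [0, -0.8, 0], 0.9],
  [[0.01, 0.436, 0.131], [0, -0.8, 0], 0.9],
  [[0.01, 0.436, 0.131], [0, -0.8, 0], 0.9],
  [[0.01, 0.436, 0.131], [0, -0.8, 0], 0.9],
  [[0.01, 0.436, 0.131], [0, -0.8, 0], 0.9],
  [[0.01, 0.436, 0.131], [0, -0.8, 0], 0.9],
  [[0.01, 0.436, 0.131], [0, -0.8, 0], 0.9],
  [[0.01, 0.436, 0.131], [0, -0.8, 0], 0.9],
  [[0.01, 0.436, 0.131], [0, -0.8, 0], 0.9],
  [[0.01, 0.436, 0.131], [0, -0.8, 0], 0.9],
  [[0.01, 0.436, 0.131], [0, -0.8, 0], 0.9],
  [[0.01, 0.436, 0.131], [0, -0.8, 0], 0.9],
  [[0.01, 0.436, 0.131], [0, -0.8, 0], 0.9],
  [[0.01, 0.436, 0.131], [0, -0.8, 0], 0.9],
  [[0.01, 0.436, 0.131], [0, -0.8, 0], 0.9],
])

```text
clock: 12.95
tool_pos: [0.6369, -0.1298, 0.1911]
orientation: [-82.8, 89.9, 117.5]
force: [-0.0, -0.6, -0.3]
opening: 0.0788
```

```bash
python3 chk.py c2 .637 -.131 .070; python3 -c "
from h import *
d=[d for d in ctrl.cut_out('side','shaker_medium_mid')]
for k in d: print(k['confidence'],k['pixel'])
d=ctrl.cut_out('side','shaker_large_mid')
for k in d: print(k['confidence'],k['pixel'])
go(.637,-.131,.070)"
```

```text
shift [0.1399 0.0015 0.0002] turn [0.2581 0.0168 0.1394] tcp [ 0.6369 -0.1298  0.1911] F [-0.3987  0.0153 -0.5698] open 0.07931187838768529 t 13.05
0.93 [233.8, 200.9]
0.77 [200.6, 334.5]
shift [0.1399 0.0012 0.0001] turn [0.2375 0.0169 0.1369] tcp [ 0.6369 -0.1301  0.1911] F [-0.2692 -0.5453  0.2655] open 0.07862342680107678 t 13.15
```

View pics/c2.png

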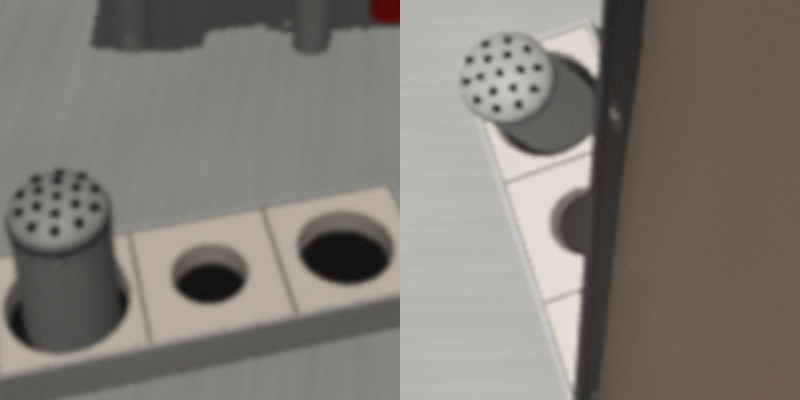

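The large shaker stands upright in the large well: its dome is at (58,210) in the left crop and its base lies within the recess. Next is the medium. For it I averaged the side and top fits, giving y ≈ −0.131.

drive_tool([
  [[0.03, 0.001, 0], [0, 0, 0], 0.9],
  [[0.06, 0.001, 0], [0, 0, 0], 0.9],
  [[0.09, 0.001, 0], [0, 0, 0], 0.9],
  [[0.11, 0.001, 0], [0, 0, 0], 0.9],
  [[0.125, 0.001, 0], [0, 0, 0], 0.9],
  [[0.135, 0.001, 0], [0, 0, 0], 0.9],
  [[0.139, 0.001, 0], [0, 0, 0], 0.9],
  [[0.139, 0.001, 0], [0, 0, 0], 0.8],
  [[0.139, 0.001, 0], [0, 0, 0], 0.7],
  [[0.139, 0.001, 0], [0, 0, 0], 0.6],
  [[0.139, 0.001, 0], [0, 0, 0], 0.57],
  [[0.139, 0.001, 0], [0, 0, 0], 0.54],
  [[0.139, 0.001, 0], [0, 0, 0], 0.51],
  [[0.139, 0.001, 0], [0, 0, 0], 0.48],
  [[0.139, 0.001, 0], [0, 0, 0], 0.44],
  [[0.139, 0.001, 0], [0, 0, 0], 0.3],
  [[0.139, 0.001, 0], [0, 0, 0], 0.3],
  [[0.139, 0.001, 0], [0, 0, 0], 0.3],
  [[0.139, 0.001, 0], [0, 0, 0], 0.3],
])

```text
clock: 14.73
tool_pos: [0.6374, -0.1306, 0.0526]
orientation: [-99.6, 89.9, 100.7]
force: [-1.3, 2.0, 6.0]
opening: 0.0446
```

```bash
python3 -c "
from h import *
go(.440,.263,.215)"
```

```text
shift [-0.1427 -0.4379  0.0489] turn [ 0.2508 -0.0207  0.1242] tcp [ 0.6374 -0.1306  0.0526] F [-1.3457  2.0019  6.0206] open 0.044616686967826995 t 14.7333
```

drive_tool([
  [[-0.015, 0, 0], [0, 0, 0], 0.3],
  [[-0.04, 0, 0], [0, 0, 0], 0.3],
  [[-0.07, 0, 0], [0, 0, 0], 0.3],
  [[-0.1, 0, 0], [0, 0, 0], 0.3],
  [[-0.13, 0, 0], [0, 0, 0], 0.3],
  [[-0.143, 0, 0], [0, 0, 0], 0.3],
  [[-0.143, -0.01, 0.001], [0, 0, 0], 0.3],
  [[-0.143, -0.03, 0.003], [0, 0, 0], 0.3],
  [[-0.143, -0.06, 0.007], [0, 0, 0], 0.3],
  [[-0.143, -0.095, 0.011], [0, 0, 0], 0.3],
  [[-0.143, -0.13, 0.015], [0, 0, 0], 0.3],
  [[-0.143, -0.165, 0.018], [0, 0, 0], 0.3],
  [[-0.143, -0.2, 0.022], [0, 0, 0], 0.3],
  [[-0.143, -0.235, 0.026], [0, 0, 0], 0.3],
  [[-0.143, -0.27, 0.03], [0, 0, 0], 0.3],
  [[-0.143, -0.305, 0.034], [0, 0, 0], 0.3],
  [[-0.143, -0.34, 0.038], [0, 0, 0], 0.3],
  [[-0.143, -0.37, 0.041], [0, 0, 0], 0.3],
  [[-0.143, -0.4, 0.045], [0, 0, 0], 0.3],
  [[-0.143, -0.42, 0.047], [0, 0, 0], 0.3],
])

```text
clock: 16.4
tool_pos: [0.4457, 0.2482, 0.195]
orientation: [-47.3, 89.9, 153.0]
force: [-0.2, 0.7, -1.7]
opening: 0.045
```

```bash
python3 -c "
from h import *
go(.440,.263,.215)"
```

```text
shift [-0.0011 -0.0159  0.0002] turn [0.2983 0.0937 0.1011] tcp [0.4457 0.2482 0.195 ] F [-0.1897  0.6517 -1.7294] open 0.0450103961348991 t 16.4
```

drive_tool([
  [[0, -0.012, 0], [0, 0, 0], 0.3],
  [[0, -0.016, 0], [0, 0, 0], 0.3],
  [[0, -0.016, 0], [0, 0, 0], 0.3],
  [[0, -0.016, 0], [0, 0, 0], 0.3],
  [[0.03, -0.016, 0], [0, 0, 0], 0.3],
  [[0.06, -0.016, 0], [0, 0, 0], 0.3],
  [[0.085, -0.016, 0], [0, 0, 0], 0.3],
  [[0.095, -0.016, 0], [0, 0, 0], 0.3],
  [[0.095, -0.016, 0], [0, 0, 0], 0.3],
  [[0.095, -0.016, 0], [0, 0, 0], 0.3],
])

```text
clock: 17.23
tool_pos: [0.4405, 0.2629, 0.1004]
orientation: [-27.1, 89.9, 173.2]
force: [0.4, 1.0, -0.6]
opening: 0.0441
```

```bash
python3 chk.py c3 .440 .263 .0804
```

```text
shift [0.04   0.0006 0.0012] turn [ 0.2931 -0.0325  0.1501] tcp [0.441  0.2639 0.1016] F [ 0.4047  0.4269 -1.4143] open 0.0450008573620017 t 17.3333
```

View pics/c3.png

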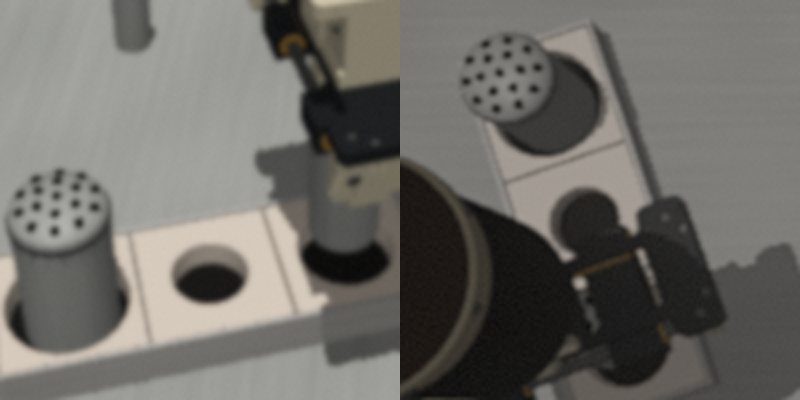

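The medium shaker hangs at x≈344 over its well, which is centred at about 346. Next: lower it.

drive_tool([
  [[0.01, 0.001, 0.001], [0, 0, 0], 0.3],
  [[0.02, 0.001, 0.001], [0, 0, 0], 0.3],
  [[0.03, 0.001, 0.001], [0, 0, 0], 0.3],
  [[0.035, 0.001, 0.001], [0, 0, 0], 0.3],
  [[0.037, 0.001, 0.001], [0, 0, 0], 0.3],
  [[0.038, 0.001, 0.001], [0, 0, 0], 0.3],
  [[0.038, 0.001, 0.001], [0, 0, 0], 0.3],
  [[0.038, 0.001, 0.001], [0, 0, 0], 0.3],
])

```text
clock: 18.0
tool_pos: [0.4405, 0.2629, 0.0637]
orientation: [-108.1, 89.8, 92.2]
force: [-0.1, 0.5, -1.2]
opening: 0.0444
```

drive_tool([
  [[0.001, 0, 0], [0, 0, 0], 0.3],
  [[0.001, 0, 0], [0, 0, 0], 0.3],
  [[0.002, 0, 0], [0, 0, 0], 0.3],
  [[0.002, 0, 0], [0, 0, 0], 0.3],
])

```text
clock: 18.33
tool_pos: [0.4405, 0.2629, 0.0617]
orientation: [-108.5, 89.8, 91.8]
force: [0.0, -0.4, -1.4]
opening: 0.0445
```

drive_tool([
  [[0.001, 0, 0], [0, 0, 0], 0.3],
  [[0.001, 0, 0], [0, 0, 0], 0.3],
  [[0.0015, 0, 0], [0, 0, 0], 0.3],
  [[0.0015, 0, 0], [0, 0, 0], 0.3],
])

```text
clock: 18.67
tool_pos: [0.4411, 0.2636, 0.0613]
orientation: [-127.2, 89.8, 73.1]
force: [-2.4, -0.0, 8.3]
opening: 0.0443
```

drive_tool([
  [[-0.0005, 0, 0], [0, 0, 0], 0.54],
  [[-0.0005, 0, 0], [0, 0, 0], 0.58],
  [[0, 0, 0], [0, 0, 0], 0.65],
  [[0, 0, 0], [0, 0, 0], 0.75],
  [[0, 0, 0], [0, 0, 0], 0.85],
  [[0, 0, 0], [0, 0, 0], 0.85],
  [[0, 0, 0], [0, 0, 0], 0.85],
  [[-0.015, 0, 0], [0, 0, 0], 0.85],
  [[-0.04, 0, 0], [0, 0, 0], 0.85],
  [[-0.07, 0, 0], [0, 0, 0], 0.85],
  [[-0.1, 0, 0], [0, 0, 0], 0.85],
  [[-0.13, 0, 0], [0, 0, 0], 0.85],
  [[-0.13, 0, 0], [0, 0, 0], 0.85],
])

```text
clock: 19.75
tool_pos: [0.4434, 0.2651, 0.1974]
orientation: [-149.9, 89.2, 50.5]
force: [0.8, 1.3, 0.5]
opening: 0.0744
```

```bash
python3 -c "
from h import *
go(.475,.021,.210)"
```

```text
shift [0.004  0.2398 0.0555] turn [ 0.3986 -0.6553  0.3826] tcp [0.4434 0.2651 0.1974] F [0.8307 1.2705 0.4648] open 0.07437581448000961 t 19.75
```

drive_tool([
  [[0.004, 0.24, 0.055], [0.4, -0.7, 0.4], 0.75],
  [[0.004, 0.24, 0.055], [0.4, -0.7, 0.4], 0.75],
  [[0.004, 0.24, 0.055], [0.4, -0.7, 0.4], 0.75],
  [[0.004, 0.24, 0.055], [0.4, -0.7, 0.4], 0.75],
  [[0.004, 0.24, 0.055], [0.4, -0.7, 0.4], 0.75],
  [[0.004, 0.24, 0.055], [0.4, -0.7, 0.4], 0.75],
  [[0.004, 0.24, 0.055], [0.4, -0.7, 0.4], 0.75],
  [[0.004, 0.24, 0.055], [0.4, -0.7, 0.4], 0.75],
  [[0.004, 0.24, 0.055], [0.4, -0.7, 0.4], 0.75],
  [[0.004, 0.24, 0.055], [0.4, -0.7, 0.4], 0.75],
  [[0.004, 0.24, 0.055], [0.4, -0.7, 0.4], 0.75],
])

```text
clock: 20.67
tool_pos: [0.4756, 0.022, 0.1911]
orientation: [16.2, 90.0, -143.7]
force: [-0.2, 0.4, -0.4]
opening: 0.0655
```

```bash
sed -i 's/180,240/200,190/' chk.py; python3 chk.py c4 .475 .020 .068
```

```text
shift [0.1419 0.0017 0.0011] turn [ 0.1018  0.0469 -0.0138] tcp [0.4755 0.022  0.1911] F [ 0.241  -0.2559  0.1757] open 0.06593447390700442 t 20.7667
```

View pics/c4.png

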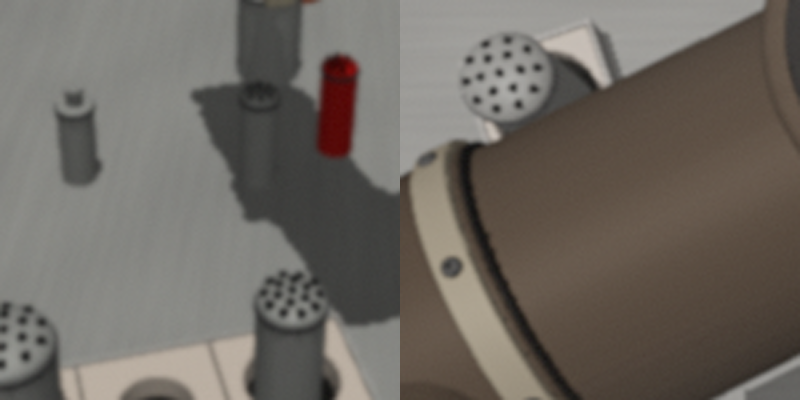

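The medium shaker stands upright in its well (left crop, 290,300). The small pierced shaker at (260,140) is intact, and the red one at (338,105) is clear of the jaws. Next: grip the small one.

drive_tool([
  [[0.03, 0.002, 0.001], [0, 0, 0], 0.75],
  [[0.06, 0.002, 0.001], [0, 0, 0], 0.75],
  [[0.09, 0.002, 0.001], [0, 0, 0], 0.75],
  [[0.11, 0.002, 0.001], [0, 0, 0], 0.75],
  [[0.125, 0.002, 0.001], [0, 0, 0], 0.75],
  [[0.135, 0.002, 0.001], [0, 0, 0], 0.75],
  [[0.141, 0.002, 0.001], [0, 0, 0], 0.75],
  [[0.141, 0.002, 0.001], [0, 0, 0], 0.65],
  [[0.141, 0.002, 0.001], [0, 0, 0], 0.55],
  [[0.141, 0.002, 0.001], [0, 0, 0], 0.47],
  [[0.141, 0.002, 0.001], [0, 0, 0], 0.44],
  [[0.141, 0.002, 0.001], [0, 0, 0], 0.41],
  [[0.141, 0.002, 0.001], [0, 0, 0], 0.38],
  [[0.141, 0.002, 0.001], [0, 0, 0], 0.35],
  [[0.141, 0.002, 0.001], [0, 0, 0], 0.32],
  [[0.141, 0.002, 0.001], [0, 0, 0], 0.29],
  [[0.141, 0.002, 0.001], [0, 0, 0], 0.15],
  [[0.141, 0.002, 0.001], [0, 0, 0], 0.15],
  [[0.141, 0.002, 0.001], [0, 0, 0], 0.15],
  [[0.141, 0.002, 0.001], [0, 0, 0], 0.15],
])

```text
clock: 22.43
tool_pos: [0.4755, 0.0198, 0.0504]
orientation: [50.3, 90.0, -109.6]
force: [-0.4, 0.6, 4.2]
opening: 0.0301
```

```bash
python3 -c "
from h import *
go(.523,.2925,.215)"
```

```text
shift [-0.1459 -0.2397 -0.1383] turn [ 0.1079  0.0152 -0.0184] tcp [0.4755 0.0198 0.0504] F [-0.3527  0.6296  4.1649] open 0.030133723733210188 t 22.4333
```

drive_tool([
  [[-0.015, 0, 0], [0, 0, 0], 0.15],
  [[-0.04, 0, 0], [0, 0, 0], 0.15],
  [[-0.07, 0, 0], [0, 0, 0], 0.15],
  [[-0.1, 0, 0], [0, 0, 0], 0.15],
  [[-0.13, 0, 0], [0, 0, 0], 0.15],
  [[-0.146, 0, 0], [0, 0, 0], 0.15],
  [[-0.146, -0.01, -0.006], [0, 0, 0], 0.15],
  [[-0.146, -0.035, -0.02], [0, 0, 0], 0.15],
  [[-0.146, -0.065, -0.037], [0, 0, 0], 0.15],
  [[-0.146, -0.095, -0.055], [0, 0, 0], 0.15],
  [[-0.146, -0.125, -0.072], [0, 0, 0], 0.15],
  [[-0.146, -0.155, -0.09], [0, 0, 0], 0.15],
  [[-0.146, -0.185, -0.107], [0, 0, 0], 0.15],
  [[-0.146, -0.21, -0.121], [0, 0, 0], 0.15],
  [[-0.146, -0.23, -0.133], [0, 0, 0], 0.15],
  [[-0.146, -0.24, -0.138], [0, 0, 0], 0.15],
  [[-0.146, -0.24, -0.138], [0, 0, 0], 0.15],
  [[-0.146, -0.24, -0.138], [0, 0, 0], 0.15],
])

```text
clock: 23.93
tool_pos: [0.5218, 0.2926, 0.1948]
orientation: [22.4, 89.8, -137.5]
force: [-0.2, -0.6, -1.2]
opening: 0.0307
```

```bash
python3 -c "
from h import *
go(.523,.2925,.0782)"
```

```text
shift [ 0.1354  0.0004 -0.0015] turn [ 0.1461  0.157  -0.0649] tcp [0.5218 0.2926 0.1948] F [-0.2337 -0.6413 -1.2072] open 0.03072792088631243 t 23.9333
```

drive_tool([
  [[0.03, 0, -0.001], [0, 0, 0], 0.15],
  [[0.06, 0, -0.001], [0, 0, 0], 0.15],
  [[0.085, 0, -0.001], [0, 0, 0], 0.15],
  [[0.097, 0, -0.001], [0, 0, 0], 0.15],
  [[0.1, 0, -0.001], [0, 0, 0], 0.15],
  [[0.1, 0, -0.001], [0, 0, 0], 0.15],
  [[0.1, 0, -0.001], [0, 0, 0], 0.15],
])

```text
clock: 24.52
tool_pos: [0.523, 0.2925, 0.0957]
orientation: [28.4, 89.9, -131.5]
force: [0.2, -0.7, -1.1]
opening: 0.0305
```

```bash
sed -i 's/200,190/180,240/' chk.py; python3 chk.py c5 .523 .2925 .0782
```

```text
shift [0.0369 0.0004 0.0003] turn [ 0.1333  0.0335 -0.0167] tcp [0.5232 0.293  0.0963] F [-0.3137  0.1841 -0.6272] open 0.03018941471525059 t 24.6167
```

View pics/c5.png

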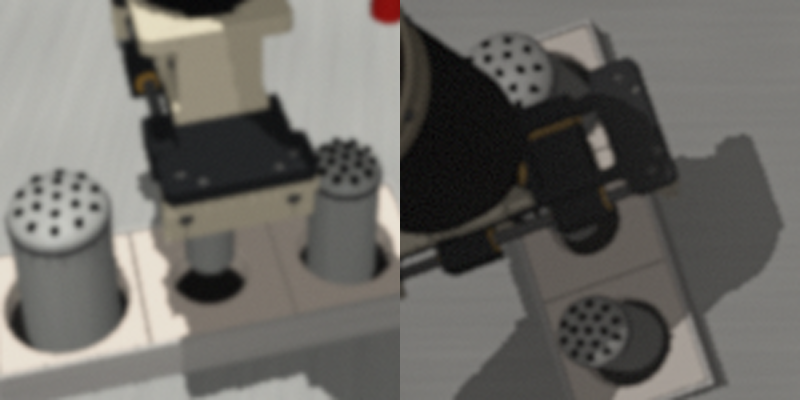

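The small shaker hangs centred on its well (x≈210 for both), and the gripper body passes between the neighbours. Next: lower.

drive_tool([
  [[0.01, 0, 0], [0, 0, 0], 0.15],
  [[0.02, 0, 0], [0, 0, 0], 0.15],
  [[0.028, 0, 0], [0, 0, 0], 0.15],
  [[0.032, 0, 0], [0, 0, 0], 0.15],
  [[0.034, 0, 0], [0, 0, 0], 0.15],
  [[0.035, 0, 0], [0, 0, 0], 0.15],
  [[0.036, 0, 0], [0, 0, 0], 0.15],
  [[0.036, 0, 0], [0, 0, 0], 0.15],
  [[0.036, 0, 0], [0, 0, 0], 0.15],
])

```text
clock: 25.37
tool_pos: [0.5233, 0.2932, 0.0605]
orientation: [34.7, 90.0, -125.2]
force: [-0.6, 0.4, -0.7]
opening: 0.0303
```

drive_tool([
  [[0.001, 0, 0], [0, 0, 0], 0.15],
  [[0.001, 0, 0], [0, 0, 0], 0.15],
  [[0.0015, 0, 0], [0, 0, 0], 0.15],
  [[0.0015, 0, 0], [0, 0, 0], 0.15],
])

```text
clock: 25.7
tool_pos: [0.5236, 0.2933, 0.0594]
orientation: [174.7, 90.0, 14.9]
force: [-1.5, 0.6, 2.0]
opening: 0.0302
```

drive_tool([
  [[0.0005, 0, 0], [0, 0, 0], 0.15],
  [[0.0005, 0, 0], [0, 0, 0], 0.38],
  [[0.0005, 0, 0], [0, 0, 0], 0.42],
  [[0.0005, 0, 0], [0, 0, 0], 0.5],
  [[0, 0, 0], [0, 0, 0], 0.6],
  [[0, 0, 0], [0, 0, 0], 0.7],
  [[0, 0, 0], [0, 0, 0], 0.7],
  [[0, 0, 0], [0, 0, 0], 0.7],
  [[-0.015, 0, 0], [0, 0, 0], 0.7],
  [[-0.04, 0, 0], [0, 0, 0], 0.7],
  [[-0.07, 0, 0], [0, 0, 0], 0.7],
  [[-0.1, 0, 0], [0, 0, 0], 0.7],
  [[-0.13, 0, 0], [0, 0, 0], 0.7],
  [[-0.15, 0, 0], [0, 0, 0], 0.7],
])

```text
clock: 26.87
tool_pos: [0.5242, 0.2937, 0.2128]
orientation: [-166.2, 89.8, 34.0]
force: [1.1, -0.2, -0.7]
opening: 0.0614
```

```bash
python3 -c "
from h import *
go(.276,.616,.25)"
```

```text
shift [-0.0185 -0.3881  0.1218] turn [ 0.1671 -0.2112  0.0523] tcp [0.5242 0.2937 0.2128] F [ 1.0971 -0.1908 -0.669 ] open 0.061401594337685675 t 26.8667
```

Now move clear, back to the start area, and inspect everything.

drive_tool([
  [[-0.018, -0.388, 0.122], [0, 0, 0], 0.7],
  [[-0.018, -0.388, 0.122], [0, 0, 0], 0.7],
  [[-0.018, -0.388, 0.122], [0, 0, 0], 0.7],
  [[-0.018, -0.388, 0.122], [0, 0, 0], 0.7],
  [[-0.018, -0.388, 0.122], [0, 0, 0], 0.7],
  [[-0.018, -0.388, 0.122], [0, 0, 0], 0.7],
  [[-0.018, -0.388, 0.122], [0, 0, 0], 0.7],
  [[-0.018, -0.388, 0.122], [0, 0, 0], 0.7],
  [[-0.018, -0.388, 0.122], [0, 0, 0], 0.7],
  [[-0.018, -0.388, 0.122], [0, 0, 0], 0.7],
  [[-0.018, -0.388, 0.122], [0, 0, 0], 0.7],
  [[-0.018, -0.388, 0.122], [0, 0, 0], 0.7],
  [[-0.018, -0.388, 0.122], [0, 0, 0], 0.7],
  [[-0.018, -0.388, 0.122], [0, 0, 0], 0.7],
])

```text
clock: 28.03
tool_pos: [0.2764, 0.6151, 0.2306]
orientation: [-170.6, 89.8, 29.5]
force: [0.0, -0.0, -0.7]
opening: 0.0613
```

Run:
```python
from h import *
a=ctrl.snapshot('side');b=ctrl.snapshot('top')
for n,i in(("side0",a),("top0",b)):
    d=cv2.absdiff(cv2.imread(f"pics/{n}.png"),i).max(2)
    print(n,[(k,int((d[p[1]-12:p[1]+12,p[0]-10:p[0]+10]>30).sum())) for k,p in (dict(cl=(301,200),cs=(229,241),jar=(313,173),red=(327,230)) if n=="side0" else dict(cl=(357,222),cs=(258,146),jar=(438,236),red=(292,260))).items()])
z0=.009
D={"shaker_large_mid":(.606,.3217,.06,.098,.11),"shaker_medium_mid":(.44,.263,.045,.091,.1),"shaker_small_mid":(.523,.2925,.031,.084,.09)}
for n,(x,y,d,hs,h) in D.items():
    P={}
    for c in C:
        e=proj(c,[x,y,z0+h/2])[0]
        l=[k["pixel"] for k in ctrl.landmark_of(c,n) if np.hypot(*(np.array(k["pixel"])-e))<15]
        if l: P[c]=l[0]
        print(n,c,"exp",e,"seen",l[:1])
    if len(P)==2: print("  tri",tri(P))
f=lambda i,u,v,w:cv2.resize(i[v:v+w,u:u+w],(400,400),interpolation=cv2.INTER_CUBIC)
cv2.imwrite('pics/end.png',np.hstack([f(a,160,140,245),f(b,60,90,200)]))
print(ctrl.get_obs()["tool_pos"],ctrl.get_obs()["clock"],ctrl.get_obs()["force"])
```

```text
side0 [('cl', 0), ('cs', 0), ('jar', 0), ('red', 0)]
top0 [('cl', 0), ('cs', 0), ('jar', 0), ('red', 0)]
shaker_large_mid side exp [204.5479 337.1032] seen [[205.2, 335.4]]
shaker_large_mid top exp [ 97.3916 154.2276] seen [[98.0, 154.8]]
  tri (array([0.6048, 0.3199, 0.066 ]), np.float64(0.228356390060668))
shaker_medium_mid side exp [308.7827 319.1386] seen [[309.7, 322.7]]
shaker_medium_mid top exp [128.7287 245.2495] seen [[131.5, 243.3]]
  tri (array([0.4409, 0.2611, 0.0486]), np.float64(1.7483108244427399))
shaker_small_mid side exp [258.1503 331.0687] seen [[254.1, 332.9]]
shaker_small_mid top exp [114.124  199.9472] seen [[113.0, 198.3]]
  tri (array([0.5281, 0.2953, 0.0518]), np.float64(0.9147519725437689))
[0.2762 0.6156 0.2308] 28.4333 [0.3982 0.0231 0.5222]
```

View pics/end.png

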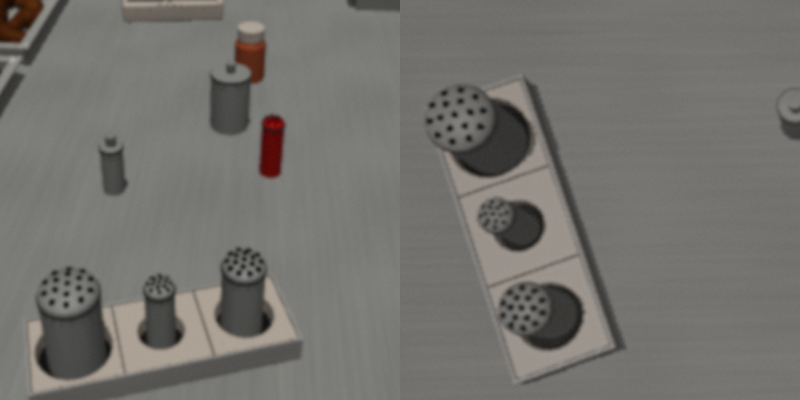

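All three pierced shakers stand upright in matching wells: left crop (70,320), (160,310) and (243,290). The canisters, jar and red piece are unchanged, and the arm is clear.

```bash
python3 -c "
from plant import ctrl
print(ctrl.close_job())"
```

```text
the job is handed in; nothing more can be done
None
```

I stood the large, medium and small domed shakers, in that order, upright in their matching caddy wells and handed the job in after about 28 s. Each was lowered in 1 mm steps or finer until the force showed contact. Contact force at release was about 8 N or less.

- **Shakers:** the final pictures from both cameras show all three upright in their wells. Their positions, found again from the two views, agree with the well centres within about 6 mm, the small one being furthest off.
- **Heights:** the measured mid-heights are looser: large 66 mm against 64 expected, medium 49 against 59, small 52 against 54. I put the medium one down to noise in the landmark detector, since the medium shaker on the bench also read about 15 mm low.
- **Other things:** both canisters, the jar and the red look-alike show no picture change from the start. The gripper was clear of everything when I handed in.

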